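# Register two grain-sample boxes on the reader bed

### The job

Two flat metal sample boxes are to be read side by side on the reader's bed. First push the box that already lies on the bed fully home into the corner, flush against both the back stop and the side stop; then take the other box from the sloping rack, set it down flat on the bed on the open side of the first without dropping it, and push it flush against the back stop and against its neighbour so that no gap is left. Leave both boxes lying flat and released in that place, and do not disturb the beaker, the sieve or the brush.

Things in the scene. Friction and masses are not known exactly. Their poses are not given: they have to be found in the camera images.
- bed: Reader's bed, fixed, left or right of the rack, turned up to 12 deg: grey plate, top 20 mm above the table. Origin on the table; +x to the back stop, +y to the side stop, z up. Plate x -135 to 115, y -165 to 125 mm. White reader housing beyond the side stop: x -120 to 100, y 115 to 175 mm, 80 mm high above the table. The -x and -y sides are open; boxes slide freely on it.
- bed_corner (a point): Inner corner of the two steel stops, level with the bed's top (bed frame x 80, y 100, z 20 mm); axes as the bed. The stops are bars 14 mm thick, 22 mm high above the plate, forming an L: back stop with inner face at bed x = 80 mm, from y -138 to 112; side stop with inner face at bed y = 100 mm, from x -116 to 94.
- bed_place1 (a point): Where the origin of the first box belongs when it is flush with both stops (bed frame x 20, y 65, z 20 mm), its length along bed x.
- bed_place2 (a point): Where the origin of the second box belongs when it is flush with the back stop and the first box (bed frame x 20, y -5, z 20 mm), its length along bed x.
- boxA: First sample box, lying skewed on the bed short of the stops: closed flat metal box 120 long (its x) by 70 wide (its y) by 32 mm high, about 0.3 to 0.65 kg. Origin at the centre of its underside, z up. Strap handle over the lid along x: bar 80 long, 14 wide (y), 12 mm thick, its middle 58 mm above the underside, on posts at x = +-34 mm; 20 mm free under the bar.
- boxB: Second sample box, like the first in shape, size and weight range. It starts on the sloping rack: its x points up the slope, its z square to the slope. Origin at the centre of its underside; the middle of its handle bar lies 58 mm from there along its z.
- rack: Fixed sloping rack, uphill towards the robot. Origin on the table under the middle of the slope; its +x uphill, z up. The slope rises 35 deg, is 100 mm wide and 60 mm above the table over the origin. A ledge 14 mm high holds the box's lower end. The cover blocks a straight-down grasp: take the handle with the tool tilted about 35 deg, square to the slope, and draw the box out that way.
- rack_cover (a point): Middle of the dark front edge of the rack's clear plastic dust cover, at its underside (rack frame x -15, y 0, z 213 mm). The cover is a level 6 mm plate from there to x = 105 mm, y +-65 mm, on two 12 mm posts at x = 85, y = +-55 mm.
- beaker: Clear plastic beaker, 84 mm across, 110 mm high, standing near the work; origin at the centre of its foot. Leave it alone.
- sieve: Round steel sieve frame, 150 mm across, 45 mm high, lying near the work; origin at the centre of its underside. Leave it alone.
- brush: Hand brush, 200 mm long, lying near the work. Leave it alone.
Things that resemble listed ones, but are neither listed nor needed, are in the scene too. What is shaped like the boxA but blue or brown is not meant. What is shaped like the boxB but blue is not meant.

How it is judged:
On the way, in this order (a step that is already met when the one before it is completed fails the run):
1. the first box is flush against the back stop and the side stop while the second is still on the rack (x of boxA in the frame of bed between 0.0175 and 0.025 m and y of boxA in the frame of bed between 0.0625 and 0.07 m and angle between the x axis of boxA and the x axis of bed, either way round below 0.03 rad and z of boxA in the frame of bed between 0.017 and 0.023 m and angle between boxA's own z axis and vertical below 0.04 rad and distance of boxB from where it was at the start of the episode below 0.03 m), for 0.2 s.
2. the second box is off the rack (distance of boxB from where it was at the start of the episode above 0.07 m), for 0.1 s.
3. the second box lies flat on the bed (z of boxB in the frame of bed between 0.017 and 0.023 m and angle between boxB's own z axis and vertical below 0.04 rad and x of boxB in the frame of bed above -0.08 m and y of boxB in the frame of bed below 0.01 m), for 0.1 s.
At the end, for the whole second after the job is handed in: First box flat on the bed, within 2.5 mm of back stop and side stop; second flat on its open side, within 2.5 mm of the back stop and within 3 mm of its place against the first box; both square to the bed within 0.03 rad, released and at rest (all of step 3 and x of boxA in the frame of bed between 0.0175 and 0.025 m and y of boxA in the frame of bed between 0.0625 and 0.07 m and angle between the x axis of each of boxA, boxB and the x axis of bed, either way round below 0.03 rad and z of boxA in the frame of bed between 0.017 and 0.023 m and angle between boxA's own z axis and vertical below 0.04 rad and x of boxB in the frame of bed between 0.0175 and 0.025 m and y of boxB in the frame of bed between -0.008 and 0 m and linear speed of each of boxA, boxB below 0.01 m/s); the robot touches nothing.
It fails at once if the beaker, the sieve or the brush is moved more than 30 mm (distance of any of beaker, sieve, brush from where it was at the start of the episode above 0.03 m).
It fails at once if the second box is dropped (falls free at more than 0.5 m/s) (linear speed of boxB above 0.5 m/s and contact force between the fingers and boxB below 0.1 N).
It also fails if it takes over 72 s, if anything falls off the work surface, if the arm or the gripper's body presses on something with over 40 N, if the wrist force passes 120 N, or if a joint passes its speed limit or range.

### The arm

A 7-joint arm with a two-finger parallel gripper is mounted at the origin on the work surface. World frame = base frame: x ahead of the robot, y to its left, z up, the work surface at z = 0. Lengths are in m, angles in rad, forces in N, time in s.
With the tool pointing down it reaches from about 0.425 to 0.875 m from the base axis. Payload 4.7 kg.
Tool frame: the origin (TCP) lies midway between the tips of the shut fingers; the grasp point (between the pads) lies 19 mm behind it; z points along the fingers, y is the line along which they close (so a half turn about z gives the same grasp; the last joint's range is limited). The gripper opens to 87 mm and grips with 3 to 60 N. Pads are 19 mm wide; open, the fingers measure 117 mm over their backs; the gripper's body (75 mm by 190 mm) begins 51 mm behind the grasp point.
Start: joints at [-1.099, 0.321, -0.07, 1.45, 0.023, 1.371, -0.057], TCP at [0.287, 0.583, 0.223] pointing down, gripper open.
Joint ranges: [-2.86, 2.86], [-0.3, 2.09], [-1.38, 1.24], [0.06, 2.45], [-1.56, 4.7], [0.09, 2.05], [-2.69, 2.69]. Speed limits (rad/s): [2.57, 2.57, 3.14, 3.14, 3.14, 3.14, 3.14].

### API

Orientations are given as a rotation vector (axis times angle).
In Python, from bench import ctrl, get_image, calibration gives the robot as it stands.
- The arm moves only by the tool apply_moves, never from a script. Its arguments are lists of equal length, an entry for each row: "dp": the shift along the tool's x, y, z in m, a list of three; "twist": the turn, a rotation vector about the tool's x, y, z in rad, a list of three; "fingers": the closure, from 0 (fully open) to 1 (shut). In form: {"dp": [[dx, dy, dz], ...], "twist": [[ax, ay, az], ...], "fingers": [fingers, ...]}. A call has 1 to 10 rows; each row shifts and turns the commanded pose from where the row before left it, along the tool's axes as they then stand; what a row does not reach is not made up. A row lasts 1/10 s, in which the tool goes at most 50 mm and 8.59 degrees, less where a joint would pass 70% of its speed; a pose out of reach is approached as far as the arm can. A call is refused whole if a number of a shift passes 0.05 or a number of a turn 0.15, either way. A call with a gripper value outside its range is refused whole. The fingers move at their own pace and stop on an object; "newtons" is the grip in N (left out, the last holds). Time passes only in rows, so rows that do not move let the fingers close. It gives the time, the measured TCP pose, the force, the opening and the grip force at its end, in the units of the state.
- ctrl.get_state(): the state, without advancing time (a new reading comes with each control period).
- get_image(name): name is "scene" or "top" or "wrist"; returns the picture (480x640x3 uint8, red, green, blue); there is no depth.
- calibration(name): a dict with "fx", "fy", "cx", "cy" (pixels), "eye" and "attitude" of the camera in the world; the wrist camera has in their place "hand_eye" (4x4, takes a point from camera to tool coordinates, whose origin is the TCP and whose axes are the flange's). Camera axes: x right, y up, looking along -z (the intrinsics and any distortion apply to the point x, -y, -z); pixel columns grow to the right and rows downward; lengths in m; the calibration is good to about 2 mm. The wrist camera is an equidistant fisheye: a pixel r from the principal point sees the ray r / f radians off the axis. A picture is of the moment at which its call begins: read the wrist's pose just before it. calibration takes no time and is no camera call.
- ctrl.close_job(): hands the job in; it is judged then, once.
The state is a dict: "time": time; "joint_positions": joint angles; "qd": joint speeds; "joint_torque": joint torques, N m; "position": TCP position; "tool_rot": TCP orientation; "ft_force": force on the tool from outside, world axes, zero at the start; "torque": the same for the moment, N m; "grip_width": opening from 0.0 (shut) to 1.0 (fully open); "grip_force": force on a finger pad.
Only numpy, scipy, OpenCV 4.12 (cv2) and the standard library are available. Lean on these libraries where they do the work, as an engineer would, in place of code of your own. Each camera call takes 0.05 s, during which the arm holds its last target. There are 200 camera calls.

## Working session

There is one attempt and no reset: what is moved stays moved. The work goes in short steps, Python scripts to look and compute and a tool call to move; the robot and the scene stay as the last step left them, time stands still between calls to the robot, and variables do not carry over. Pictures are saved under pics/ and viewed, at most 10 in all, crops included, and the job is handed in when it is done.

Besides the shell and the picture viewer there is one more tool, called after "Request:" as name(argument=value, ...) on one line, values as JSON. apply_moves: Moves the arm, as the interface text tells. Its arguments: {"type":"object","properties":{"dp":{"type":"array"},"twist":{"type":"array"},"fingers":{"type":"array"},"newtons":{"type":"number"}},"required":["dp","twist","fingers"]}

```bash
mkdir -p pics; ls
python3 - <<'E'
from bench import ctrl,get_image,calibration
import cv2
for n in("scene","top","wrist"):
    print(n,calibration(n))
s=ctrl.get_state();print(s)
a=get_image("scene");b=get_image("top")
cv2.imwrite("pics/scene.png",a[:,:,::-1]);cv2.imwrite("pics/top.png",b[:,:,::-1])
E
```

```text
pics
scene {'fx': 527.7452192842519, 'fy': 527.7452192842519, 'cx': 320.6196914578402, 'cy': 230.64554141047324, 'eye': array([0.95791027, 0.82564414, 0.97982783]), 'attitude': array([0.26441122, 1.07299875, 2.41946563])}
top {'fx': 473.4601212107277, 'fy': 473.4601212107277, 'cx': 328.2406799946652, 'cy': 236.98936552552982, 'eye': array([0.25994816, 0.02838682, 1.44137541]), 'attitude': array([ 0.16473276, -0.15741847, -1.55479601])}
wrist {'fx': 371.64829954431775, 'fy': 371.64829954431775, 'cx': 316.39713551768364, 'cy': 238.13321669908382, 'hand_eye': array([[-3.91096167e-04,  9.64487571e-01,  2.64127949e-01,
         7.16460734e-02],
       [ 9.99999654e-01,  1.83245183e-04,  8.11570041e-04,
        -2.05259053e-04],
       [ 7.34349043e-04,  2.64128175e-01, -9.64487308e-01,
        -1.62212999e-01],
       [ 0.00000000e+00,  0.00000000e+00,  0.00000000e+00,
         1.00000000e+00]])}
{'time': 0.0, 'joint_positions': array([-1.09891064,  0.32182228, -0.07006007,  1.45166047,  0.02261242,
        1.37077859, -0.0568986 ]), 'qd': array([ 9.35772344e-04,  1.58922762e-03,  1.02157160e-05, -6.15615612e-04,
       -8.30589745e-04, -1.25903112e-03,  1.11074130e-03]), 'joint_torque': array([ 6.06058666e-05, -4.91296184e+01, -4.03506327e-01, -3.12524700e+01,
       -6.37399871e-02,  4.39145823e-02,  1.95275220e-04]), 'position': array([0.28709927, 0.58255603, 0.22146907]), 'tool_rot': array([-7.12737794e-01, -3.05935231e+00,  2.91525195e-03]), 'ft_force': array([-0.04112483,  0.31833758,  0.49172407]), 'torque': array([ 0.013414  , -0.03543186,  0.04141197]), 'grip_force': 0.0, 'grip_width': 0.9975498830001082}
```

View pics/scene.png

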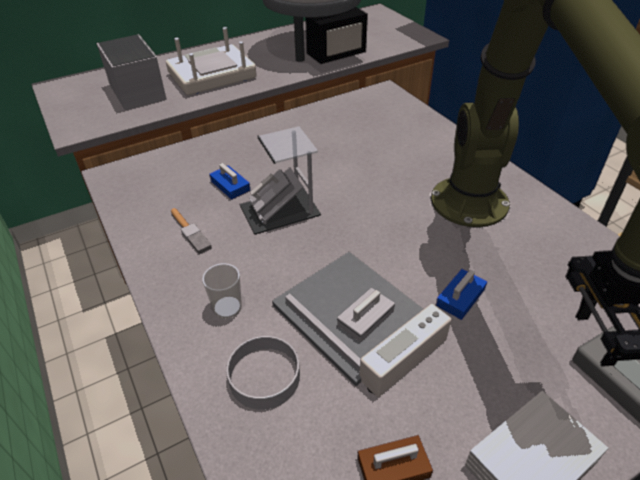

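View pics/top.png

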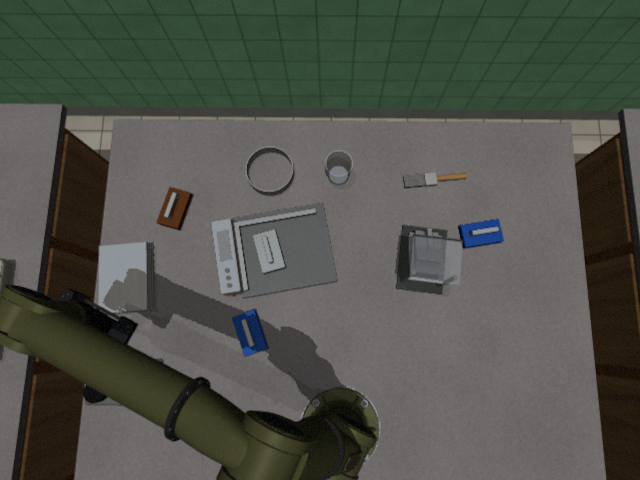

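Scene view: the boxA candidates are the grey box on the bed (365,313), the blue box (462,293) and the brown box (395,460). The boxB candidates are the grey box on the rack (280,193) and the blue box (230,180). The top view shows boxA at (268,251) on the bed, boxB at (428,258) on the rack, blue boxes at (250,332) and (481,233), and brown at (175,208). I choose the two grey ones and check them in a close crop.

```bash
cat > h.py <<'E'
from bench import ctrl,get_image,calibration
import numpy as np,cv2
from scipy.spatial.transform import Rotation as R
from scipy.optimize import least_squares
def cam(n,s=None):
    c=calibration(n)
    if n!="wrist": return c,R.from_rotvec(c["attitude"]).as_matrix(),np.array(c["eye"])
    s=s or ctrl.get_state(); T=c["hand_eye"]; r=R.from_rotvec(s["tool_rot"]).as_matrix()
    return c,r@T[:3,:3],r@T[:3,3]+s["position"]
def proj(C,P):
    c,r,e=C; p=(np.atleast_2d(P)-e)@r; x,y,z=p[:,0],-p[:,1],-p[:,2]
    if "hand_eye" in c:
        h=np.hypot(x,y); k=np.arctan2(h,z)/np.maximum(h,1e-9)
    else: k=1/z
    return np.c_[c["fx"]*x*k+c["cx"],c["fy"]*y*k+c["cy"]]
def ray(C,uv):
    c,r,e=C; x=(uv[0]-c["cx"])/c["fx"];y=(uv[1]-c["cy"])/c["fy"]
    if "hand_eye" in c:
        t=np.hypot(x,y);d=np.array([np.sin(t)*x/t,-np.sin(t)*y/t,-np.cos(t)])
    else: d=np.array([x,-y,-1.])
    d=r@d; return d/np.linalg.norm(d)
def onz(C,uv,z): d=ray(C,uv); return C[2]+d*(z-C[2][2])/d[2]
def tri(C1,a,C2,b):
    return least_squares(lambda P:np.r_[proj(C1,P)[0]-a,proj(C2,P)[0]-b],onz(C1,a,.05)).x
def crop(img,x0,y0,w,h,k,fn):
    cv2.imwrite(fn,cv2.resize(img[y0:y0+h,x0:x0+w,::-1],None,fx=k,fy=k,interpolation=cv2.INTER_CUBIC))
E
python3 - <<'E'
from h import *
a=cv2.imread("pics/scene.png")[:,:,::-1];b=cv2.imread("pics/top.png")[:,:,::-1]
crop(a,235,120,220,280,2,"/tmp/a.png");crop(b,205,195,260,110,3,"/tmp/b.png")
A=cv2.imread("/tmp/a.png");B=cv2.imread("/tmp/b.png")
cv2.imwrite("pics/c1.png",cv2.resize(a[120:270-0,235:435,::-1],None,fx=4,fy=4,interpolation=cv2.INTER_CUBIC)[:600])
cv2.imwrite("pics/c2.png",B)
E
```

```text
(no output)
```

View pics/c2.png

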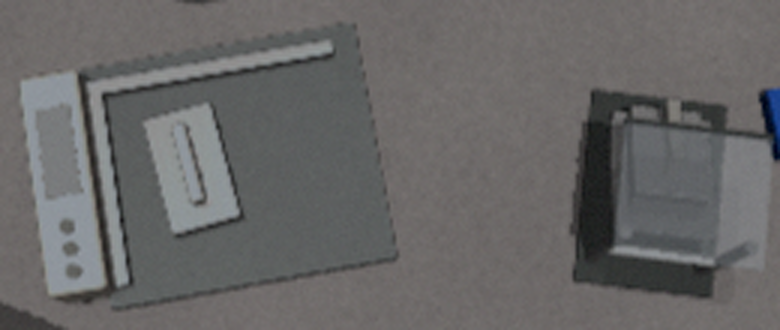

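View pics/c1.png

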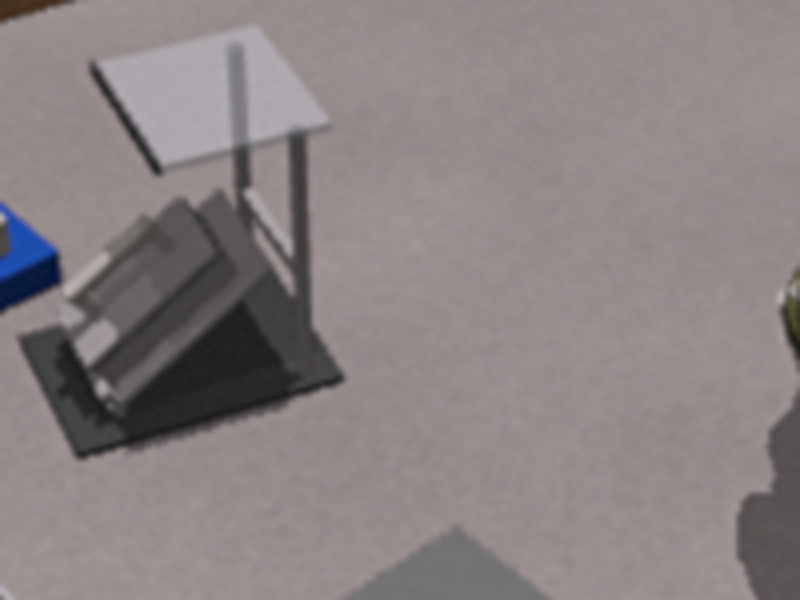

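Top crop: boxA's lid corners are at (145,120), (210,103), (242,216) and (177,236), and the stops' inner corner is at (105,93). BoxB lies under the clear cover, whose edge runs from (620,122) to (770,135). Scene crop: the cover's dark edge runs from (93,65) to (158,172), and boxB is grey on the slope.

```bash
cat > fit1.py <<'E'
from h import *
T=cam("top");S=cam("scene")
c2=lambda u,v:np.array([u,v])/3+[205,195]-.33
c1=lambda u,v:np.array([u,v])/4+[235,120]-.37
def place(p,P): c,s=np.cos(p[2]),np.sin(p[2]); P=np.atleast_2d(P); return np.c_[p[0]+c*P[:,0]-s*P[:,1],p[1]+s*P[:,0]+c*P[:,1],P[:,2]+(p[3] if len(p)>3 else 0)]
def fit(obs,p0):
    f=lambda p:np.concatenate([proj(C,place(p,P))[0]-uv for C,uv,P in obs])
    r=least_squares(f,p0,loss="soft_l1");return r.x,np.round(f(r.x),1).reshape(-1,2)
bed=[(T,c2(357,25),(.115,-.165,.02)),(T,c2(396,258),(-.135,-.165,.02)),(T,c2(333,40),(.094,-.138,.042)),(T,c2(333,52),(.080,-.138,.042)),(T,c2(104,94),(.08,.1,.042)),(T,c2(130,284),(-.116,.1,.042)),
(S,c1(455,525),(-.135,-.165,.02)),(S,np.array([273,303.]),(.115,-.165,.02))]
b,e=fit(bed,[.55,.15,.1,0]);print("bed",b,e.tolist())
A=[(T,c2(145,120),(.06,.035,.052)),(T,c2(210,103),(.06,-.035,.052)),(T,c2(242,216),(-.06,-.035,.052)),(T,c2(177,236),(-.06,.035,.052)),(T,c2(180,125),(.04,0,.064)),(T,c2(201,204),(-.04,0,.064)),
(S,np.array([352,328.]),(.04,0,.064)),(S,np.array([378,293.]),(-.04,0,.064))]
a,e=fit(A,[.55,.15,.3,.02]);print("A",a,e.tolist())
Ri=np.array([[np.cos(b[2]),np.sin(b[2])],[-np.sin(b[2]),np.cos(b[2])]])
print("A in bed",Ri@(a[:2]-b[:2]),a[2]-b[2])
E
cat > rk.py <<'E'
from fit1 import *
rk=[(S,c1(93,62),(-.015,-.065,.219)),(S,c1(158,172),(-.015,.065,.213)),(S,c1(328,125),(.105,.065,.216)),(S,c1(262,27),(.105,-.065,.219)),
(T,c2(622,120),(-.015,.065,.216)),(T,c2(775,137),(-.015,-.065,.216)),(T,c2(765,268),(.105,-.065,.216))]
r,e=fit(rk,[.55,-.2,3.1,0]);print("rack",r,e.tolist())
E
python3 rk.py
```

```text
bed [ 0.52480129  0.19568076  0.18836218 -0.00851891] [[-1.0, -0.7], [0.5, -0.0], [-0.5, 0.3], [0.3, 0.7], [-0.2, 0.1], [0.4, 0.0], [0.5, 1.5], [-1.3, -1.5]]
A [ 0.50869256  0.21434026  0.29557005 -0.01236813] [[-0.3, 0.3], [0.4, -0.3], [0.1, -0.4], [-0.9, -0.5], [0.4, 0.9], [0.2, -0.1], [2.1, -8.3], [-1.0, 6.0]]
A in bed [-0.0123298   0.02134582] 0.10720787552163635
rack [ 0.48606101 -0.37971915  2.98513166 -0.00552861] [[0.0, 1.8], [-28.4, -46.7], [-31.1, -44.0], [0.0, 1.6], [98.7, 13.6], [-1.4, -0.1], [-3.1, 0.9]]
```

```bash
sed -i 's/0,\.064)/0,.084)/g; s/\[\.55,\.15,\.3,\.02\]/[.55,.15,.3,0]/' fit1.py
sed -i 's/(-.015,-.065/(-.015,X.065/g;s/(.105,-.065/(.105,X.065/g;s/,.065/,-.065/g;s/X.065/.065/g' rk.py; python3 rk.py
```

```text
bed [ 0.52480129  0.19568076  0.18836218 -0.00851891] [[-1.0, -0.7], [0.5, -0.0], [-0.5, 0.3], [0.3, 0.7], [-0.2, 0.1], [0.4, 0.0], [0.5, 1.5], [-1.3, -1.5]]
A [ 0.50960819  0.21488308  0.29768721 -0.02403529] [[0.1, 0.9], [0.6, 0.2], [0.3, -0.2], [-0.5, -0.3], [-0.2, 0.0], [-0.2, -0.9], [2.0, -10.4], [-1.0, 3.9]]
A in bed [-0.01132872  0.02170759] 0.10932502840887004
rack [ 5.03228260e-01 -2.52982835e-01  3.02557983e+00 -1.87488430e-03] [[-0.2, 0.4], [-0.1, 0.3], [1.3, -0.1], [-0.7, -0.7], [1.4, -0.6], [-0.5, -0.2], [-0.3, 1.2]]
```

Request:
apply_moves(dp=[[-0.036, -0.023, 0], [-0.036, -0.023, 0], [-0.036, -0.023, 0], [-0.036, -0.023, 0], [-0.036, -0.023, 0], [-0.036, -0.023, 0], [-0.036, -0.023, 0], [-0.036, -0.023, 0], [-0.036, -0.023, 0], [-0.036, -0.023, 0]], twist=[[0, 0, 0], [0, 0, 0], [0, 0, 0], [0, 0, 0], [0, 0, 0], [0, 0, 0], [0, 0, 0], [0, 0, 0], [0, 0, 0], [0, 0, 0]], fingers=[0, 0, 0, 0, 0, 0, 0, 0, 0, 0])

```text
time: 1.1
position: [0.509, 0.2159, 0.2223]
tool_rot: [-0.713, -3.059, 0.0]
ft_force: [0.2, 0.7, -0.1]
grip_width: 1.002
grip_force: 0.0
```

Request:
apply_moves(dp=[[0, 0, 0], [0, 0, 0], [0, 0, 0], [0, 0, 0], [0, 0, 0], [0, 0, 0], [0, 0, 0], [0, 0, 0], [0, 0, 0], [0, 0, 0]], twist=[[0, 0, 0.148], [0, 0, 0.148], [0, 0, 0.148], [0, 0, 0.148], [0, 0, 0.148], [0, 0, 0.148], [0, 0, 0.148], [0, 0, 0.148], [0, 0, 0.148], [0, 0, 0.148]], fingers=[0, 0, 0, 0, 0, 0, 0, 0, 0, 0])

```text
time: 2.1
position: [0.5083, 0.2175, 0.2221]
tool_rot: [-2.595, -1.771, 0.001]
ft_force: [0.4, -0.4, -0.3]
grip_width: 1.001
grip_force: 0.0
```

Request:
apply_moves(dp=[[0, 0, 0], [0, 0, 0], [0, 0, 0], [0, 0, 0], [0, 0, 0], [0, 0, 0], [0, 0, 0], [0, 0, 0]], twist=[[0, 0, 0.148], [0, 0, 0.148], [0, 0, 0.148], [0, 0, 0.148], [0, 0, 0.148], [0, 0, 0.148], [0, 0, 0], [0, 0, 0]], fingers=[0, 0, 0, 0, 0, 0, 0, 0])

```text
time: 2.9
position: [0.5084, 0.2176, 0.2223]
tool_rot: [3.101, 0.5, -0.001]
ft_force: [-0.4, -0.3, 0.0]
grip_width: 1.001
grip_force: 0.0
```

```bash
cat > look.py <<'E'
from h import *
import sys,pickle
def look(name,x0=0,y0=0,w=640,h=480,k=1):
    s=ctrl.get_state(); im=get_image("wrist"); pickle.dump((s,im),open(f"pics/{name}.pkl","wb"))
    crop(im,x0,y0,w,h,k,f"pics/{name}.png"); return s
def st(s):
    r=R.from_rotvec(s["tool_rot"]).as_matrix()
    print(np.round(s["time"],2),"p",np.round(s["position"],4),"q",np.round(s["joint_positions"],2),"\nx",np.round(r[:,0],3),"z",np.round(r[:,2],3),"F",np.round(s["ft_force"],1),"w",round(s["grip_width"],3),"gf",round(s["grip_force"],1))
if __name__=="__main__": st(look(sys.argv[1]))
E
python3 look.py w1
```

```text
2.9 p [0.5084 0.2176 0.2223] q [-0.76  0.11  0.34  1.71 -0.04  1.33 -1.67] 
x [ 0.949  0.314 -0.   ] z [-0. -0. -1.] F [-0.4 -0.3  0. ] w 1.001 gf 0.0
```

View pics/w1.png

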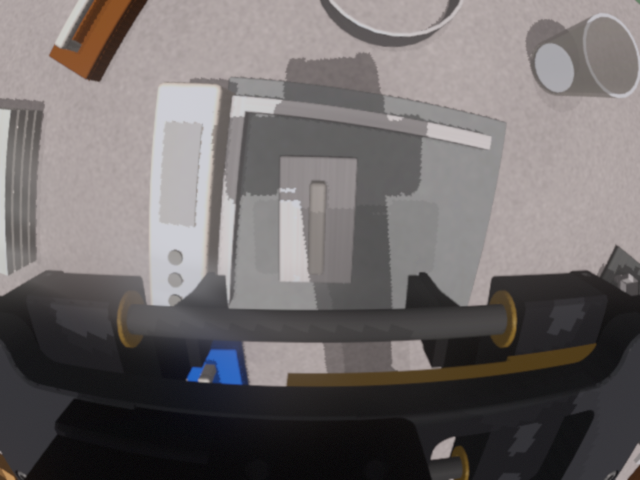

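Wrist view: boxA's lid corners are (280,157), (356,157), (352,283) and (281,281), with the handle from (318,181) to (317,274). The stop's inner corner is near (246,112), the back stop ends at (490,149), and the plate corner is at (505,122).

```bash
cat > fit2.py <<'E'
from fit1 import *
import pickle
s,_=pickle.load(open("pics/w1.pkl","rb"));W=cam("wrist",s)
w=lambda u,v:np.array([u,v],float)
bed2=[o for o in bed if o[0] is T]+[(W,w(505,122),(.115,-.165,.02)),(W,w(491,137),(.094,-.138,.042)),(W,w(490,149),(.080,-.138,.042)),(W,w(246,112),(.08,.1,.042))]
A2=[o for o in A if o[0] is T]+[(W,w(280,157),(.06,.035,.052)),(W,w(356,157),(.06,-.035,.052)),(W,w(352,283),(-.06,-.035,.052)),(W,w(281,281),(-.06,.035,.052)),(W,w(318,181),(.04,0,.084)),(W,w(317,274),(-.04,0,.084))]
for z in(1,0):
  b,e=fit(bed2,[.55,.15,.1,0][:3+z]);a,e2=fit(A2,[.5,.2,.3,0][:3+z])
  Ri=np.array([[np.cos(b[2]),np.sin(b[2])],[-np.sin(b[2]),np.cos(b[2])]])
  print("bed",b,e.tolist());print("A",a,e2.tolist());print("A in bed",Ri@(a[:2]-b[:2]),a[2]-b[2])
E
python3 fit2.py|tail -6
```

```text
bed [ 0.52249852  0.19603543  0.19124279 -0.00351704] [[-1.2, -0.5], [0.5, 0.4], [-0.8, 0.5], [-0.0, 0.9], [-0.7, 0.6], [0.0, 0.7], [1.4, -0.0], [0.2, -1.0], [-0.9, 0.6], [0.5, -0.3]]
A [ 0.50507683  0.21475784  0.30742837 -0.00447306] [[-1.1, 1.2], [-0.4, 0.2], [-0.1, 0.2], [-1.2, 0.4], [-1.3, 0.2], [-0.9, -0.4], [-0.4, -0.6], [1.0, 0.3], [0.5, -1.4], [0.0, -0.1], [0.3, 1.7], [0.1, -0.0]]
A in bed [-0.01354533  0.02169258] 0.11618557849451805
bed [0.52212223 0.19642937 0.19171368] [[-1.4, -0.8], [0.4, 0.4], [-1.0, 0.3], [-0.2, 0.7], [-1.0, 0.4], [-0.3, 0.7], [2.5, 0.0], [1.2, -0.9], [0.1, 0.9], [-0.7, -0.2]]
A [0.50588231 0.21495295 0.30526981] [[-1.4, 0.6], [-0.6, -0.4], [-0.4, -0.2], [-1.5, -0.1], [-1.5, -0.4], [-1.2, -0.9], [-0.7, -1.4], [1.8, -0.2], [0.9, -0.3], [-0.5, 0.7], [0.5, 1.3], [0.1, 0.9]]
A in bed [-0.01241288  0.0212786 ] 0.11355613118615368
```

Request:
apply_moves(dp=[[-0.004, 0.002, 0.03], [0, 0, 0.04], [0, 0, 0.04], [0, 0, 0.03], [0, 0, 0.018], [0, 0, 0], [0, 0, 0], [0, 0, 0], [0, 0, 0], [0, 0, 0]], twist=[[0, 0, 0.014], [0, 0, 0], [0, 0, 0], [0, 0, 0], [0, 0, 0], [0, 0, 0], [0, 0, 0], [0, 0, 0], [0, 0, 0], [0, 0, 0]], fingers=[0, 0, 0, 0, 0, 0, 1, 1, 1, 1], newtons=15)

```text
time: 3.95
position: [0.5061, 0.2149, 0.0657]
tool_rot: [-3.105, -0.473, -0.003]
ft_force: [-0.0, -0.2, -0.1]
grip_width: 0.723
grip_force: 0.0
```

Request:
apply_moves(dp=[[0, 0, 0], [0, 0, 0]], twist=[[0, 0, 0], [0, 0, 0]], fingers=[1, 1])

```text
time: 4.15
position: [0.5055, 0.2146, 0.0649]
tool_rot: [-3.106, -0.473, -0.001]
ft_force: [-0.1, 0.4, -0.2]
grip_width: 0.541
grip_force: 0.0
```

Request:
apply_moves(dp=[[0, 0, 0], [0, 0, 0], [0, 0, 0], [0, 0, 0], [0, 0, 0], [0, 0, 0], [0, 0, 0]], twist=[[0, 0, 0], [0, 0, 0], [0, 0, 0], [0, 0, 0], [0, 0, 0], [0, 0, 0], [0, 0, 0]], fingers=[1, 1, 1, 1, 1, 1, 1])

```text
time: 4.85
position: [0.5053, 0.2149, 0.0646]
tool_rot: [-3.105, -0.473, 0.0]
ft_force: [-0.7, 1.3, -0.8]
grip_width: 0.159
grip_force: 15.0
```

Request:
apply_moves(dp=[[0, 0, 0], [0, 0, 0], [0.009, 0, 0], [0.009, 0, 0], [0.009, -0.01, 0], [0, -0.01, 0], [0, -0.01, 0], [0, -0.008, 0], [0, 0, 0], [0, 0, 0]], twist=[[0, 0, 0.057], [0, 0, 0.057], [0, 0, 0], [0, 0, 0], [0, 0, 0], [0, 0, 0], [0, 0, 0], [0, 0, 0], [0, 0, 0], [0, 0, 0]], fingers=[1, 1, 1, 1, 1, 1, 1, 1, 1, 1])

```text
time: 5.85
position: [0.5242, 0.2586, 0.0646]
tool_rot: [-3.126, -0.297, -0.0]
ft_force: [0.1, 1.7, -0.4]
grip_width: 0.158
grip_force: 15.0
```

Request:
apply_moves(dp=[[0.002, 0, 0], [0.002, 0, 0], [0.002, 0, 0], [0, 0, 0]], twist=[[0, 0, 0], [0, 0, 0], [0, 0, 0], [0, 0, 0]], fingers=[1, 1, 1, 1])

```text
time: 6.25
position: [0.531, 0.2575, 0.0646]
tool_rot: [3.128, 0.293, -0.0]
ft_force: [-1.2, 0.5, 1.4]
grip_width: 0.163
grip_force: 15.0
```

Request:
apply_moves(dp=[[0, -0.002, 0], [0, -0.002, 0], [0, -0.002, 0], [0, 0, 0]], twist=[[0, 0, 0], [0, 0, 0], [0, 0, 0], [0, 0, 0]], fingers=[1, 1, 1, 1])

```text
time: 6.65
position: [0.5299, 0.2641, 0.0646]
tool_rot: [-3.128, -0.295, -0.001]
ft_force: [-0.7, -2.6, 1.4]
grip_width: 0.157
grip_force: 15.0
```

Request:
apply_moves(dp=[[0.001, 0, 0], [0.001, 0, 0], [0.001, 0, 0], [0, 0, 0]], twist=[[0, 0, 0], [0, 0, 0], [0, 0, 0], [0, 0, 0]], fingers=[1, 1, 1, 1])

```text
time: 7.05
position: [0.5299, 0.2641, 0.0645]
tool_rot: [3.127, 0.295, -0.009]
ft_force: [-8.5, -5.4, 8.7]
grip_width: 0.162
grip_force: 15.0
```

Request:
apply_moves(dp=[[0, -0.001, 0], [0, -0.001, 0], [0, 0, 0]], twist=[[0, 0, 0], [0, 0, 0], [0, 0, 0]], fingers=[1, 1, 1])

```text
time: 7.35
position: [0.5299, 0.2642, 0.0646]
tool_rot: [3.125, 0.293, -0.009]
ft_force: [-7.8, -8.0, 9.1]
grip_width: 0.163
grip_force: 15.0
```

Request:
apply_moves(dp=[[0, 0, 0], [0, 0, 0], [0, 0, 0], [0, 0, 0], [0, 0, 0], [0, 0, 0], [0, 0, 0]], twist=[[0, 0, 0], [0, 0, 0], [0, 0, 0], [0, 0, 0], [0, 0, 0], [0, 0, 0], [0, 0, 0]], fingers=[0.6, 0.6, 0.6, 0.6, 0.6, 0.6, 0.6])

```text
time: 8.05
position: [0.5323, 0.2665, 0.0646]
tool_rot: [-3.128, -0.295, -0.0]
ft_force: [0.2, -0.2, -1.3]
grip_width: 0.398
grip_force: 0.0
```

Request:
apply_moves(dp=[[0, 0, -0.02], [0, 0, -0.04], [-0.04, 0, -0.04], [-0.04, 0, -0.03], [0, 0, 0], [0, 0, 0]], twist=[[0, 0, 0], [0, 0, 0], [0, 0, 0], [0, 0, 0], [0, 0, 0], [0, 0, 0]], fingers=[0.6, 0.6, 0, 0, 0, 0])

```text
time: 8.65
position: [0.4583, 0.2529, 0.1911]
tool_rot: [-3.125, -0.296, -0.004]
ft_force: [0.3, 0.0, 0.1]
grip_width: 0.678
grip_force: 0.0
```

Run:
```python
from look import *
s=look("w2",180,60,320,240,2.5); st(s)
```

```text
8.65 p [0.4583 0.2529 0.1911] q [-0.86  0.06  0.32  1.82 -0.02  1.26 -1.92] 
x [0.982 0.188 0.003] z [ 0.002  0.002 -1.   ] F [0.3 0.  0.1] w 0.678 gf 0.0
```

View pics/w2.png

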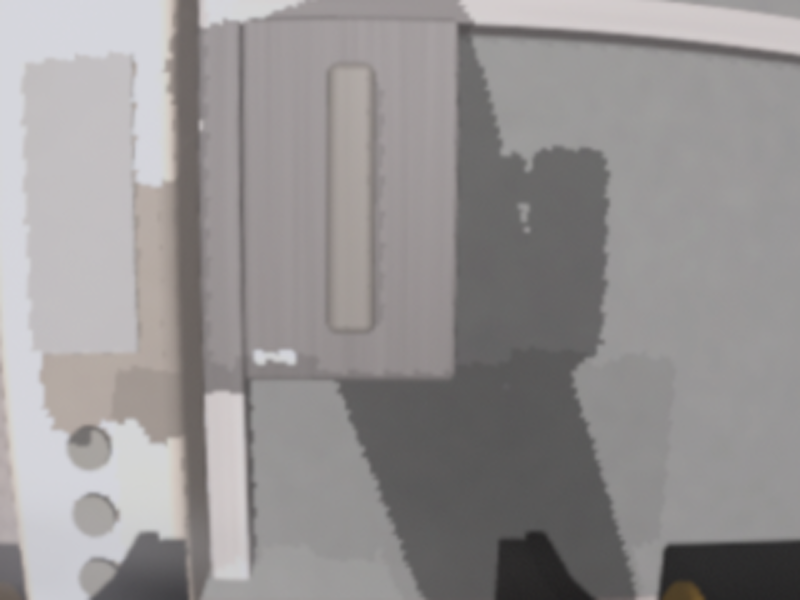

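The crop shows boxA's lid corners at (244,20), (458,22), (455,377) and (248,380), meeting the side stop (inner end at (250,578)) and the back stop (inner edge from (465,30) to (800,58)). It looks flush, so I check it numerically and compute the approach to boxB.

```bash
python3 - <<'E' | tail -8
from fit2 import *
s,_=pickle.load(open("pics/w2.pkl","rb"));V=cam("wrist",s)
g=lambda u,v:np.array([u,v])/2.5+[180,60]-.3
lid=np.array([onz(V,g(*q),.052) for q in((244,20),(458,22),(455,377),(248,380))])
st=np.array([onz(V,g(*q),.042) for q in((250,578),(465,30),(800,58))])
m=lid.mean(0)[:2];d=(lid[0]+lid[1]-lid[2]-lid[3])[:2];ya=np.arctan2(d[1],d[0])
bs=(st[2]-st[1])[:2];yb=np.arctan2(bs[0],-bs[1])
print("A",m,"yaw",ya,"backstop yaw",yb, "dims",np.linalg.norm(lid[0]-lid[1]),np.linalg.norm(lid[1]-lid[2]))
x=np.array([np.cos(ya),np.sin(ya)]);y=np.array([-x[1],x[0]])
print("gap x",(st[1][:2]-m)@x-.06,"gap y",(st[0][:2]-m)@y-.035)
E
```

```text
bed [ 0.52257103  0.19605878  0.19125297 -0.00353009] [[-1.2, -0.6], [0.5, 0.4], [-0.8, 0.5], [-0.0, 0.8], [-0.7, 0.5], [0.0, 0.7], [1.4, 0.0], [0.2, -1.0], [-1.0, 0.6], [0.5, -0.3]]
A [ 0.50513379  0.21478884  0.30744344 -0.00455061] [[-1.1, 1.2], [-0.4, 0.2], [-0.1, 0.2], [-1.2, 0.4], [-1.3, 0.2], [-0.9, -0.4], [-0.4, -0.6], [1.0, 0.4], [0.5, -1.4], [0.0, -0.1], [0.3, 1.7], [0.1, -0.0]]
A in bed [-0.01355892  0.02170318] 0.11619047544864414
bed [0.52219231 0.1964557  0.19172402] [[-1.4, -0.8], [0.4, 0.3], [-1.0, 0.3], [-0.2, 0.6], [-1.1, 0.4], [-0.3, 0.7], [2.5, 0.0], [1.2, -0.9], [0.1, 0.9], [-0.7, -0.2]]
A [0.50595096 0.21498829 0.30529644] [[-1.4, 0.5], [-0.6, -0.4], [-0.4, -0.3], [-1.5, -0.1], [-1.5, -0.4], [-1.2, -0.9], [-0.7, -1.4], [1.8, -0.2], [0.9, -0.3], [-0.5, 0.8], [0.5, 1.3], [0.1, 1.0]]
A in bed [-0.01241234  0.02128784] 0.1135724174551252
A [0.5300756  0.26300635] yaw 0.19048586942038917 backstop yaw 0.19656342446609543 dims 0.06860362882067159 0.11720353598900311
gap x -0.00208166771300064 gap y 0.0019370639991493424
```

The gap reading is +-2 mm and 15 N of grip could hide a tilt, so I give boxA one firm y push on its open face with shut fingers.

Request:
apply_moves(dp=[[0.033, 0.036, 0], [0.034, 0.037, 0], [0, 0, 0.03], [0, 0, 0.03], [0, 0, 0.02], [0, 0, 0], [0, 0, 0], [0, 0, 0], [0, 0, 0], [0, 0, 0.03]], twist=[[0, 0, 0], [0, 0, 0], [0, 0, 0], [0, 0, 0], [0, 0, 0], [0, 0, 0], [0, 0, 0], [0, 0, 0], [0, 0, 0], [0, 0, 0]], fingers=[1, 1, 1, 1, 1, 1, 1, 1, 1, 1])

```text
time: 9.7
position: [0.5417, 0.1951, 0.0848]
tool_rot: [-3.124, -0.294, -0.016]
ft_force: [1.3, 0.9, -0.3]
grip_width: 0.032
grip_force: 0.0
```

Request:
apply_moves(dp=[[0, 0, 0.03], [0, 0, 0.014], [0, -0.005, 0], [0, -0.004, 0], [0, -0.004, 0], [0, 0, 0]], twist=[[0, 0, 0], [0, 0, 0], [0, 0, 0], [0, 0, 0], [0, 0, 0], [0, 0, 0]], fingers=[1, 1, 1, 1, 1, 1])

```text
time: 10.3
position: [0.5358, 0.2077, 0.0374]
tool_rot: [-3.126, -0.297, -0.004]
ft_force: [-0.3, -0.6, 0.5]
grip_width: 0.007
grip_force: 0.0
```

Request:
apply_moves(dp=[[0, -0.003, 0], [0, -0.003, 0], [0, -0.002, 0], [0, 0, 0]], twist=[[0, 0, 0], [0, 0, 0], [0, 0, 0], [0, 0, 0]], fingers=[1, 1, 1, 1])

```text
time: 10.7
position: [0.5334, 0.2144, 0.036]
tool_rot: [-3.127, -0.295, -0.0]
ft_force: [-0.1, 0.5, -0.3]
grip_width: 0.005
grip_force: 0.0
```

Request:
apply_moves(dp=[[0, -0.003, 0], [0, -0.003, 0], [0, -0.003, 0], [0, 0, 0]], twist=[[0, 0, 0], [0, 0, 0], [0, 0, 0], [0, 0, 0]], fingers=[1, 1, 1, 1])

```text
time: 11.1
position: [0.5322, 0.2211, 0.0359]
tool_rot: [3.125, 0.293, -0.0]
ft_force: [-0.2, -3.7, 2.1]
grip_width: 0.005
grip_force: 2.1
```

Request:
apply_moves(dp=[[0, -0.003, 0], [0, -0.002, 0], [0, 0, 0]], twist=[[0, 0, 0], [0, 0, 0], [0, 0, 0]], fingers=[1, 1, 1])

```text
time: 11.4
position: [0.5321, 0.2211, 0.0359]
tool_rot: [3.121, 0.288, -0.001]
ft_force: [1.3, -12.5, 4.6]
grip_width: 0.004
grip_force: 6.4
```

Request:
apply_moves(dp=[[0, 0.012, 0], [0, 0.01, 0], [0, 0, -0.045], [0, 0, -0.045], [0, 0, -0.045], [0, 0, -0.045], [0, 0, -0.045], [0, 0, -0.03]], twist=[[0, 0, 0], [0, 0, 0], [0, 0, 0], [0, 0, 0], [0, 0, 0], [0, 0, 0.1], [0, 0, 0.1], [0, 0, 0.106]], fingers=[1, 1, 1, 0, 0, 0, 0, 0])

```text
time: 12.2
position: [0.5356, 0.2069, 0.2949]
tool_rot: [-3.132, 0.191, -0.006]
ft_force: [0.5, 0.8, -0.0]
grip_width: 0.371
grip_force: 0.0
```

Request:
apply_moves(dp=[[0.014, 0.0455, 0], [0.014, 0.0455, 0], [0.014, 0.0455, 0], [0.014, 0.0455, 0], [0.014, 0.0455, 0], [0.014, 0.0455, 0], [0.014, 0.0455, 0], [0.014, 0.0455, 0], [0.014, 0.0455, 0], [0.014, 0.0455, 0]], twist=[[0, 0, 0], [0, 0, 0], [0, 0, 0], [0, 0, 0], [0, 0, 0], [0, 0, 0], [0, 0, 0], [0, 0, 0], [0, 0, 0], [0, 0, 0]], fingers=[0, 0, 0, 0, 0, 0, 0, 0, 0, 0])

```text
time: 13.2
position: [0.6211, -0.2631, 0.2909]
tool_rot: [-3.135, 0.183, -0.002]
ft_force: [0.7, -0.1, 0.6]
grip_width: 0.998
grip_force: 0.0
```

Request:
apply_moves(dp=[[0, 0, 0], [0, 0, 0], [0, 0, 0], [0, 0, 0], [0, 0, 0], [0, 0, 0], [0, 0, 0]], twist=[[0, -0.122, 0], [0, -0.122, 0], [0, -0.122, 0], [0, -0.122, 0], [0, -0.123, 0], [0, 0, 0], [0, 0, 0]], fingers=[0, 0, 0, 0, 0, 0, 0])

```text
time: 13.9
position: [0.6126, -0.255, 0.2882]
tool_rot: [-3.048, 0.162, 0.709]
ft_force: [-0.5, -1.1, 0.4]
grip_width: 0.996
grip_force: 0.0
```

```bash
python3 look.py w3
```

```text
13.9 p [ 0.6126 -0.255   0.2882] q [ 0.18  0.72  0.26  0.84 -0.02  2.04 -1.27] 
x [ 0.892 -0.099 -0.44 ] z [-0.44   0.031 -0.898] F [-0.5 -1.1  0.4] w 0.996 gf 0.0
```

View pics/w3.png

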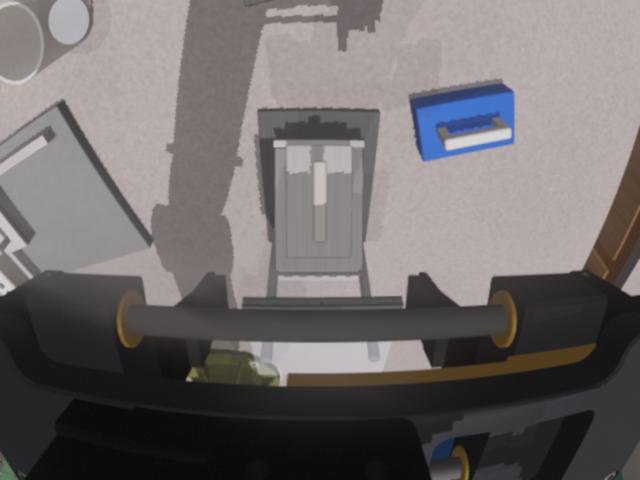

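Wrist view, tilted 26 deg because joint 6 is at its limit: boxB is grey with its handle from (319,162) to (319,242) and upper lid corners at (286,258) and (353,258). The cover's edge runs from (243,300) to (403,300), with the blue decoy at (465,120).

```bash
cat > fitB.py <<'E'
from rk import *
import pickle
s0,_=pickle.load(open("pics/w3.pkl","rb"));V=cam("wrist",s0)
t=np.radians(35);U=np.array([np.cos(t),0,np.sin(t)]);N=np.array([-np.sin(t),0,np.cos(t)])
def Bpt(p,q): o=np.array([0,0,.06])+p[3]*U; return place(p[:3],o+q[0]*U+np.array([0,q[1],0])+q[2]*N+[0,0,p[4]])[0]
ob=[(V,(319,162),(-.04,0,.064)),(V,(319,242),(.04,0,.064)),(V,(286,258),(.06,-.035,.032)),(V,(353,258),(.06,.035,.032))]
rk2=rk+[(V,np.array((243,298.)),(-.015,-.065,.219)),(V,np.array((403,298.)),(-.015,.065,.219))]
f=lambda p:np.concatenate([proj(C,place(p[:3],P))[0]-uv for C,uv,P in rk2]+[proj(C,Bpt(p,q))[0]-uv for C,uv,q in ob]+[[p[4]*200]])
r=least_squares(f,[.503,-.253,3.025,0,0],loss="soft_l1");p=r.x
print("rack,s,dz",p,np.round(f(p),1).tolist())
g=Bpt(p,(0,0,.058));yw=p[2];c,s_=np.cos(yw),np.sin(yw)
n=np.array([N[0]*c,N[0]*s_,N[2]]);u=np.array([U[0]*c,U[0]*s_,U[2]])
Rt=np.c_[-u,np.cross(-n,-u),-n]
print("bar",g,"n",n)
def err(d,off=0.):
    s=ctrl.get_state();r0=R.from_rotvec(s["tool_rot"]).as_matrix()
    tcp=g-n*(.019-off)+n*d
    print("TCP target",tcp,"delta in current tool",np.round(r0.T@(tcp-s["position"]),4),"turn",np.round(R.from_matrix(r0.T@Rt).as_rotvec(),4),"delta in target tool",np.round(Rt.T@(tcp-s["position"]),4))
if __name__=="__main__":
    import sys
    err(float(sys.argv[1]))
E
python3 fitB.py .1|tail -3
```

```text
-2.86604397e-03] [-0.9, 0.6, -0.4, 0.5, 0.9, -0.1, -1.5, -0.8, 0.5, -1.5, -1.3, -1.5, -0.8, -0.1, -2.4, 3.5, 0.6, 1.7, 0.6, -1.4, 0.9, 1.2, 0.4, 0.3, -1.1, -0.2, -0.6]
bar [ 0.5354201  -0.25368612  0.10709776] n [ 0.57020676 -0.062082    0.81915204]
TCP target [ 0.58160685 -0.25871476  0.17344908] delta in current tool [0.0241 0.0031 0.1168] turn [ 0.0183 -0.1545 -0.0069] delta in target tool [0.0418 0.0054 0.1116]
```

Request:
apply_moves(dp=[[0.006, 0.001, 0.03], [0.006, 0.001, 0.03], [0.006, 0.001, 0.03], [0.006, 0, 0.027], [0, 0, 0], [0, 0, 0], [0, 0, 0], [0, 0, 0]], twist=[[0, 0, 0], [0, 0, 0], [0, 0, 0], [0, 0, 0], [0.009, -0.077, -0.003], [0.009, -0.077, -0.003], [0, 0, 0], [0, 0, 0]], fingers=[0, 0, 0, 0, 0, 0, 0, 0])

```text
time: 14.75
position: [0.5813, -0.2587, 0.1727]
tool_rot: [-2.964, 0.163, 0.935]
ft_force: [-0.1, 0.5, 0.5]
grip_width: 1.001
grip_force: 0.0
```

```bash
python3 fitB.py .1|tail -1;python3 fitB.py 0|tail -1; python3 -c "
from look import *
st(ctrl.get_state())"
```

```text
TCP target [ 0.58157058 -0.25867964  0.17349512] delta in current tool [-0.0003 -0.     -0.0008] turn [ 0.0023  0.0001 -0.0023] delta in target tool [-0.0003 -0.     -0.0008]
TCP target [ 0.52455026 -0.25246819  0.09157992] delta in current tool [-0.0002 -0.0003  0.0992] turn [ 0.0023  0.0001 -0.0023] delta in target tool [-0.0003 -0.      0.0992]
14.75 p [ 0.5813 -0.2587  0.1727] q [ 0.18  0.81  0.26  0.97 -0.01  1.96 -1.27] 
x [ 0.814 -0.091 -0.574] z [-0.571  0.06  -0.819] F [-0.1  0.5  0.5] w 1.001 gf 0.0
```

Request:
apply_moves(dp=[[0, 0, 0.03], [0, 0, 0.03], [0, 0, 0.02], [0, 0, 0.016], [0, 0, 0], [0, 0, 0], [0, 0, 0], [0, 0, 0], [0, 0, 0], [0, 0, 0]], twist=[[0, 0, 0], [0, 0, 0], [0, 0, 0], [0, 0, 0], [0, 0, 0], [0, 0, 0], [0, 0, 0], [0, 0, 0], [0, 0, 0], [0, 0, 0]], fingers=[0, 0, 0, 0, 0, 1, 1, 1, 1, 1], newtons=55)

```text
time: 15.75
position: [0.5272, -0.2512, 0.0941]
tool_rot: [-2.961, 0.158, 0.935]
ft_force: [0.2, 0.3, -0.1]
grip_width: 0.63
grip_force: 0.0
```

Request:
apply_moves(dp=[[0, 0, 0], [0, 0, 0], [0, 0, 0], [0, 0, 0], [0, 0, 0], [0, 0, 0], [0, 0, 0], [0, 0, 0]], twist=[[0, 0, 0], [0, 0, 0], [0, 0, 0], [0, 0, 0], [0, 0, 0], [0, 0, 0], [0, 0, 0], [0, 0, 0]], fingers=[1, 1, 1, 1, 1, 1, 1, 1])

```text
time: 16.55
position: [0.5268, -0.2517, 0.094]
tool_rot: [-2.962, 0.159, 0.935]
ft_force: [-0.8, -1.4, -0.2]
grip_width: 0.151
grip_force: 55.0
```

Request:
apply_moves(dp=[[0, 0, -0.01], [0, 0, -0.02], [0, 0, -0.025], [0, 0, -0.025], [0, 0, -0.025], [0, 0, -0.025], [0, 0, -0.02], [0, 0, 0], [0, 0, 0]], twist=[[0, 0, 0], [0, 0, 0], [0, 0, 0], [0, 0, 0], [0, 0, 0], [0, 0, 0], [0, 0, 0], [0, 0, 0], [0, 0, 0]], fingers=[1, 1, 1, 1, 1, 1, 1, 1, 1])

```text
time: 17.45
position: [0.6055, -0.2583, 0.2089]
tool_rot: [-2.971, 0.156, 0.92]
ft_force: [-0.1, 0.8, -7.3]
grip_width: 0.153
grip_force: 55.0
```

Request:
apply_moves(dp=[[0, 0, 0], [0, 0, 0], [0, 0, 0], [0, 0, 0], [0, 0, 0], [0, 0, 0], [0, 0, 0], [0, 0, 0]], twist=[[0, 0.08, 0], [0, 0.1, 0], [0, 0.1, 0], [0, 0.1, 0], [0, 0.1, 0], [0, 0.08, 0], [0, 0.052, 0], [0, 0, 0]], fingers=[1, 1, 1, 1, 1, 1, 1, 1])

```text
time: 18.25
position: [0.6018, -0.2585, 0.2093]
tool_rot: [3.135, -0.166, 0.013]
ft_force: [-0.1, -0.0, -5.6]
grip_width: 0.151
grip_force: 55.0
```

```bash
python3 look.py w4
```

```text
18.25 p [ 0.6018 -0.2585  0.2093] q [ 0.1   0.34  0.35  1.48 -0.12  1.34 -1.23] 
x [ 0.994 -0.105  0.009] z [ 0.008 -0.003 -1.   ] F [-0.1 -0.  -5.6] w 0.151 gf 55.0
```

View pics/w4.png

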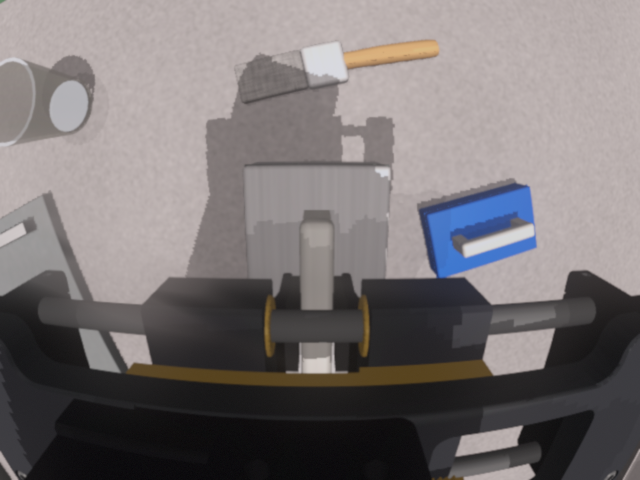

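Wrist view: boxB is held by its bar, front lid edge from (246,165) to (388,165) and bar front end at about (317,220), not visibly skewed. I work out its pose in the tool.

Run:
```python
from h import *
import pickle
s,_=pickle.load(open("pics/w4.pkl","rb"))
s2=dict(s);s2["position"]=np.zeros(3);s2["tool_rot"]=np.zeros(3);V=cam("wrist",s2)
ob=[((246,165),(.06,-.035,-.032)),((388,165),(.06,.035,-.032)),((303,220),(.04,-.007,-.064)),((331,220),(.04,.007,-.064))]
# box->tool: x along tool x, z down; q=(x, y, -z)
def pt(p,q): r=R.from_euler("yz",[p[2],p[3]]).as_matrix(); return r@(np.array(q)+[0,0,.058])+[p[0],p[4],p[1]]
f=lambda p:np.concatenate([proj(V,pt(p,q))[0]-uv for uv,q in ob]+[[p[1]*0,]])
g=lambda p:np.r_[f(p),(p[1]+.016)*300]
r=least_squares(g,[0,-.016,0,0,0]);print(r.x,np.round(g(r.x),1))
```

```text
[-0.00027471 -0.00673961  0.01414557  0.00085399  0.00071248] [-0.5  0.3  0.3  0.4 -3.  -0.3  3.1 -0.2 -0.   2.8]
```

Request:
apply_moves(dp=[[0, -0.015, -0.01], [0, -0.03, -0.01], [0, -0.035, 0], [-0.01, -0.04, 0], [-0.02, -0.042, 0], [-0.02, -0.042, 0], [-0.02, -0.042, 0], [-0.02, -0.042, 0], [-0.02, -0.04, 0], [-0.013, -0.03, 0]], twist=[[0, 0, 0], [0, 0, 0], [0, 0, 0], [0, 0, 0], [0, 0, 0], [0, 0, 0], [0, 0, 0], [0, 0, 0], [0, 0, 0], [0, 0, 0]], fingers=[1, 1, 1, 1, 1, 1, 1, 1, 1, 1])

```text
time: 19.3
position: [0.5181, 0.1154, 0.2275]
tool_rot: [3.135, -0.156, 0.016]
ft_force: [0.2, 0.5, -6.2]
grip_width: 0.151
grip_force: 55.0
```

Request:
apply_moves(dp=[[0, -0.02, 0], [0, -0.02, 0], [0, -0.015, 0], [0, 0, 0], [0, 0, 0], [0, 0, 0]], twist=[[0, 0, 0], [0, 0, 0], [0, 0, 0], [0, 0, -0.1], [0, 0, -0.1], [0, 0, -0.096]], fingers=[1, 1, 1, 1, 1, 1])

```text
time: 19.9
position: [0.5256, 0.1656, 0.2269]
tool_rot: [3.12, 0.307, 0.016]
ft_force: [-0.0, -0.3, -5.4]
grip_width: 0.154
grip_force: 55.0
```

```bash
cat > bedd.py <<'E'
from look import *
s=ctrl.get_state();st(s)
r=R.from_rotvec(s["tool_rot"]).as_matrix();yw=.191;c,q=np.cos(yw),np.sin(yw)
Rb=np.array([[c,-q,0],[q,c,0],[0,0,1]])
print("bed pos",np.round(Rb.T@(s["position"]-[.5222,.1963,0]),4),"F bed",np.round(Rb.T@s["ft_force"],1),"turn",np.round(R.from_matrix(r.T@Rb@np.diag([1,-1,-1])).as_rotvec(),4))
E
python3 bedd.py
```

```text
19.9 p [0.5256 0.1656 0.2269] q [-0.4   0.1   0.04  1.7   0.    1.33 -1.73] 
x [0.981 0.195 0.009] z [ 0.011 -0.005 -1.   ] F [-0.  -0.3 -5.4] w 0.154 gf 55.0
bed pos [-0.0025 -0.0307  0.2269] F bed [-0.1 -0.3 -5.4] turn [ 0.0073 -0.0093  0.0055]
```

Request:
apply_moves(dp=[[0, 0, 0.02], [0, 0, 0.03], [0, 0, 0.03], [0, 0, 0.03], [0, 0, 0.025], [0, 0, 0.015], [0, 0, 0.005], [0, 0, 0], [0, 0, 0]], twist=[[0.007, -0.009, 0.005], [0, 0, 0], [0, 0, 0], [0, 0, 0], [0, 0, 0], [0, 0, 0], [0, 0, 0], [0, 0, 0], [0, 0, 0]], fingers=[1, 1, 1, 1, 1, 1, 1, 1, 1])

```text
time: 20.8
position: [0.5274, 0.1653, 0.0734]
tool_rot: [-3.127, -0.293, -0.007]
ft_force: [1.2, -0.6, -4.8]
grip_width: 0.153
grip_force: 55.0
```

Request:
apply_moves(dp=[[0, 0, 0.002], [0, 0, 0.002], [0, 0, 0.002], [0, 0, 0]], twist=[[0, 0, 0], [0, 0, 0], [0, 0, 0], [0, 0, 0]], fingers=[1, 1, 1, 1])

```text
time: 21.2
position: [0.526, 0.1648, 0.0659]
tool_rot: [-3.128, -0.293, -0.002]
ft_force: [0.0, 0.4, -6.2]
grip_width: 0.153
grip_force: 55.0
```

```bash
python3 bedd.py
```

```text
21.2 p [0.526  0.1648 0.0659] q [-0.39  0.24  0.04  1.88 -0.01  1.02 -1.73] 
x [0.983 0.186 0.002] z [ 0.001  0.    -1.   ] F [ 0.   0.4 -6.2] w 0.153 gf 55.0
bed pos [-0.0023 -0.0317  0.0659] F bed [ 0.1  0.4 -6.2] turn [-0.0002 -0.0015 -0.0043]
```

Request:
apply_moves(dp=[[0, 0, 0.001], [0, 0, 0.001], [0, 0, 0.001], [0, 0, 0]], twist=[[0, 0, 0], [0, 0, 0], [0, 0, 0], [0, 0, 0]], fingers=[1, 1, 1, 1])

```text
time: 21.6
position: [0.5261, 0.1648, 0.0628]
tool_rot: [-3.128, -0.293, -0.002]
ft_force: [0.3, -0.9, -5.9]
grip_width: 0.157
grip_force: 55.0
```

Request:
apply_moves(dp=[[0, 0, 0.001], [0, 0, 0.001], [0, 0, 0]], twist=[[0, 0, 0], [0, 0, 0], [0, 0, 0]], fingers=[1, 1, 1])

```text
time: 21.9
position: [0.5264, 0.1649, 0.0619]
tool_rot: [-3.127, -0.293, -0.004]
ft_force: [-2.5, -0.8, 2.5]
grip_width: 0.156
grip_force: 55.0
```

Request:
apply_moves(dp=[[0, 0, 0], [0, 0, 0], [0, 0, 0], [0, 0, 0]], twist=[[0, 0, 0], [0, 0, 0], [0, 0, 0], [0, 0, 0]], fingers=[0.7, 0.7, 0.7, 0.7])

```text
time: 22.3
position: [0.5266, 0.1649, 0.0612]
tool_rot: [-3.127, -0.293, -0.004]
ft_force: [-0.0, 0.9, 0.3]
grip_width: 0.292
grip_force: 0.0
```

Request:
apply_moves(dp=[[0, 0, 0], [0, 0, 0], [0, 0, 0], [0, 0, 0], [0, 0, 0]], twist=[[0, 0, 0], [0, 0, 0], [0, 0, 0], [0, 0, 0], [0, 0, 0]], fingers=[1, 1, 1, 1, 1], newtons=15)

```text
time: 22.8
position: [0.5262, 0.1649, 0.061]
tool_rot: [-3.127, -0.293, -0.003]
ft_force: [0.1, 0.1, 0.2]
grip_width: 0.162
grip_force: 15.0
```

```bash
python3 bedd.py
```

```text
22.8 p [0.5262 0.1649 0.061 ] q [-0.39  0.25  0.04  1.88 -0.01  1.01 -1.73] 
x [0.983 0.186 0.002] z [ 0.002  0.001 -1.   ] F [0.1 0.1 0.2] w 0.162 gf 15.0
bed pos [-0.002  -0.0316  0.061 ] F bed [0.1 0.1 0.2] turn [-0.0003 -0.002  -0.0043]
```

Request:
apply_moves(dp=[[0.006, 0, 0], [0.007, -0.006, 0], [0.006, -0.006, 0], [0, -0.006, 0], [0, -0.004, 0], [0.002, 0, 0], [0.002, 0, 0], [0.001, 0, 0], [0, 0, 0]], twist=[[0, 0, -0.004], [0, 0, 0], [0, 0, 0], [0, 0, 0], [0, 0, 0], [0, 0, 0], [0, 0, 0], [0, 0, 0], [0, 0, 0]], fingers=[1, 1, 1, 1, 1, 1, 1, 1, 1])

```text
time: 23.7
position: [0.5436, 0.1917, 0.0609]
tool_rot: [-3.126, -0.3, 0.003]
ft_force: [-6.8, -0.7, 5.6]
grip_width: 0.156
grip_force: 15.0
```

Request:
apply_moves(dp=[[0, -0.002, 0], [0, -0.002, 0], [0, -0.002, 0], [0, 0, 0]], twist=[[0, 0, 0], [0, 0, 0], [0, 0, 0], [0, 0, 0]], fingers=[1, 1, 1, 1])

```text
time: 24.1
position: [0.5434, 0.1924, 0.0611]
tool_rot: [3.123, 0.295, -0.004]
ft_force: [-6.9, -9.3, 9.7]
grip_width: 0.16
grip_force: 15.0
```

```bash
python3 bedd.py
```

```text
24.1 p [0.5434 0.1924 0.0611] q [-0.42  0.3   0.03  1.82 -0.01  1.03 -1.76] 
x [ 0.982  0.187 -0.003] z [-0.002 -0.005 -1.   ] F [-6.9 -9.3  9.7] w 0.16 gf 15.0
bed pos [ 0.0201 -0.0078  0.0611] F bed [-8.6 -7.8  9.7] turn [ 0.0047  0.0027 -0.0026]
```

Request:
apply_moves(dp=[[0, 0, 0], [0, 0, 0], [0, 0, 0], [0, 0, 0], [0, 0, 0], [0, 0, 0], [0, 0, -0.02], [0, 0, -0.04], [0, 0.04, -0.04], [0, 0.04, -0.03]], twist=[[0, 0, 0], [0, 0, 0], [0, 0, 0], [0, 0, 0], [0, 0, 0], [0, 0, 0], [0, 0, 0], [0, 0, 0], [0, 0, 0], [0, 0, 0]], fingers=[0.6, 0.6, 0.6, 0.6, 0.6, 0.6, 0.6, 0.6, 1, 1])

```text
time: 25.1
position: [0.5588, 0.1243, 0.1886]
tool_rot: [-3.125, -0.307, -0.006]
ft_force: [0.8, 0.3, 0.6]
grip_width: 0.296
grip_force: 0.0
```

Request:
apply_moves(dp=[[-0.04, 0, -0.02], [-0.03, 0, 0], [0, 0, 0], [0, 0, 0]], twist=[[0, 0, 0], [0, 0, 0], [0, 0, 0], [0, 0, 0]], fingers=[1, 1, 1, 1])

```text
time: 25.5
position: [0.4898, 0.1097, 0.2067]
tool_rot: [-3.126, -0.299, -0.005]
ft_force: [0.1, 0.2, -0.2]
grip_width: 0.025
grip_force: 0.0
```

```bash
python3 - <<'E'
from look import *
s=look("w5",150,50,320,240,2.5); st(s)
E
python3 bedd.py
```

```text
25.5 p [0.4898 0.1097 0.2067] q [-0.35  0.01  0.07  1.84 -0.    1.29 -1.65] 
x [0.982 0.19  0.003] z [ 0.003  0.001 -1.   ] F [ 0.1  0.2 -0.2] w 0.025 gf 0.0
25.55 p [0.4902 0.1098 0.2064] q [-0.35  0.01  0.07  1.84 -0.    1.29 -1.65] 
x [0.982 0.19  0.003] z [ 0.003  0.001 -1.   ] F [ 0.9  0.1 -0. ] w 0.01 gf 0.0
bed pos [-0.0478 -0.0789  0.2064] F bed [ 0.9 -0.  -0. ] turn [-0.0004 -0.0029  0.0001]
```

View pics/w5.png

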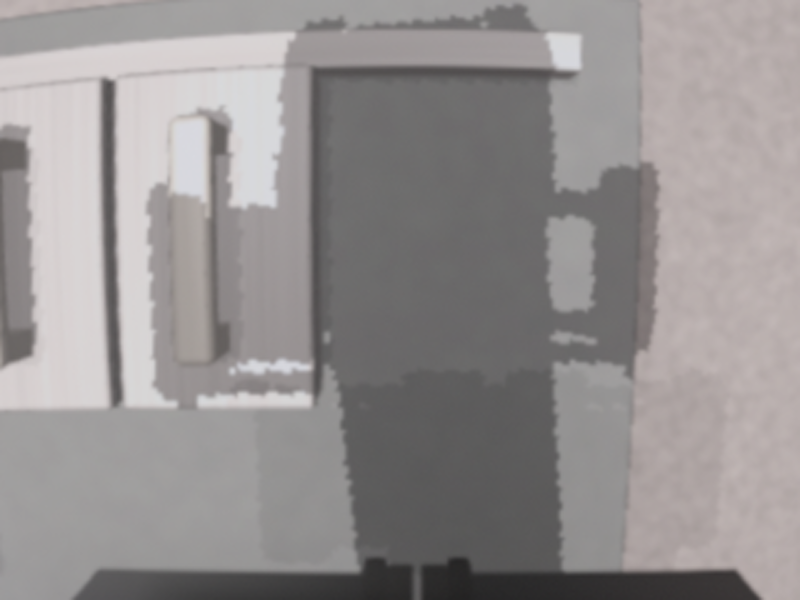

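The crop shows both boxes against the back stop (front edges level at rows 75-80). A dark gap of about 10 px (3-4 mm) remains between them at x 105-118. I push boxB's open face with shut fingers.

Request:
apply_moves(dp=[[0.031, -0.009, 0.02], [0.032, 0, 0.03], [0, 0, 0.04], [0, 0, 0.04], [0, 0, 0.029], [0, 0, 0.01], [0, -0.005, 0], [0, -0.005, 0], [0, -0.005, 0], [0, 0, 0]], twist=[[0, 0, 0], [0, 0, 0], [0, 0, 0], [0, 0, 0], [0, 0, 0], [0, 0, 0], [0, 0, 0], [0, 0, 0], [0, 0, 0], [0, 0, 0]], fingers=[1, 1, 1, 1, 1, 1, 1, 1, 1, 1])

```text
time: 26.55
position: [0.5484, 0.147, 0.0392]
tool_rot: [-3.125, -0.302, -0.008]
ft_force: [0.6, 0.0, -0.1]
grip_width: 0.001
grip_force: 0.0
```

Request:
apply_moves(dp=[[0, -0.002, 0], [0, -0.002, 0], [0, -0.002, 0], [0, -0.002, 0], [0, 0, 0]], twist=[[0, 0, 0], [0, 0, 0], [0, 0, 0], [0, 0, 0], [0, 0, 0]], fingers=[1, 1, 1, 1, 1])

```text
time: 27.05
position: [0.5463, 0.1524, 0.0377]
tool_rot: [3.127, 0.298, 0.004]
ft_force: [1.8, -4.0, 3.3]
grip_width: 0.003
grip_force: 1.9
```

```bash
python3 bedd.py
```

```text
27.05 p [0.5463 0.1524 0.0377] q [-0.37  0.31  0.06  1.86 -0.02  0.97 -1.68] 
x [0.982 0.189 0.003] z [ 0.003  0.    -1.   ] F [ 1.8 -4.   3.3] w 0.003 gf 1.9
bed pos [ 0.0154 -0.0477  0.0377] F bed [ 1.  -4.3  3.3] turn [ 0.0004 -0.0027 -0.0007]
```

Request:
apply_moves(dp=[[0, -0.003, 0], [0, -0.003, 0], [0, -0.002, 0], [0, 0, 0], [0, 0, 0]], twist=[[0, 0, 0], [0, 0, 0], [0, 0, 0], [0, 0, 0], [0, 0, 0]], fingers=[1, 1, 1, 1, 1])

```text
time: 27.55
position: [0.5464, 0.1527, 0.0377]
tool_rot: [3.119, 0.291, 0.004]
ft_force: [2.9, -16.9, 4.7]
grip_width: 0.006
grip_force: 8.5
```

```bash
python3 bedd.py
```

```text
27.55 p [0.5464 0.1527 0.0377] q [-0.38  0.31  0.06  1.86 -0.01  0.97 -1.7 ] 
x [0.983 0.185 0.002] z [ 0.004 -0.008 -1.   ] F [  2.9 -16.9   4.7] w 0.006 gf 8.5
bed pos [ 0.0154 -0.0474  0.0377] F bed [ -0.4 -17.2   4.7] turn [ 0.0089 -0.0019 -0.0049]
```

Request:
apply_moves(dp=[[0, 0.018, 0], [0, 0.01, 0], [-0.045, 0, 0], [-0.05, 0, 0], [0, -0.03, 0], [0, -0.03, 0], [0, 0, 0], [0.01, 0, 0], [0.01, 0, 0], [0, 0, 0]], twist=[[0, 0, 0], [0, 0, 0], [0, 0, 0], [0, 0, 0], [0, 0, 0], [0, 0, 0], [0, 0, 0], [0, 0, 0], [0, 0, 0], [0, 0, 0]], fingers=[1, 1, 1, 1, 1, 1, 1, 1, 1, 1])

```text
time: 28.55
position: [0.4669, 0.1775, 0.0374]
tool_rot: [-3.127, -0.296, -0.005]
ft_force: [-0.1, -1.0, -0.3]
grip_width: 0.006
grip_force: 0.0
```

```bash
python3 bedd.py
```

```text
28.55 p [0.4669 0.1775 0.0374] q [-0.43  0.18  0.02  2.02 -0.    0.93 -1.8 ] 
x [0.982 0.187 0.003] z [ 0.003  0.001 -1.   ] F [-0.1 -1.  -0.3] w 0.006 gf 0.0
bed pos [-0.0578 -0.0079  0.0374] F bed [-0.3 -0.9 -0.3] turn [-0.0003 -0.0034 -0.0024]
```

Request:
apply_moves(dp=[[0.003, 0, 0], [0.003, 0, 0], [0.003, 0, 0], [0.003, 0, 0], [0.002, 0, 0], [0, 0, 0]], twist=[[0, 0, 0], [0, 0, 0], [0, 0, 0], [0, 0, 0], [0, 0, 0], [0, 0, 0]], fingers=[1, 1, 1, 1, 1, 1])

```text
time: 29.15
position: [0.4739, 0.1795, 0.0363]
tool_rot: [3.126, 0.299, -0.013]
ft_force: [-10.3, -2.4, 6.2]
grip_width: 0.007
grip_force: 5.3
```

```bash
python3 bedd.py
```

```text
29.15 p [0.4739 0.1795 0.0363] q [-0.43  0.2   0.02  2.   -0.01  0.95 -1.79] 
x [ 0.982  0.19  -0.008] z [-0.008 -0.003 -1.   ] F [-10.3  -2.4   6.2] w 0.007 gf 5.3
bed pos [-0.0506 -0.0073  0.0363] F bed [-10.6  -0.4   6.2] turn [ 0.0009  0.0084 -0.0001]
```

Request:
apply_moves(dp=[[-0.014, 0, 0], [-0.006, 0, 0], [0, -0.035, 0], [0, -0.035, 0], [0, 0, 0], [0.005, 0, 0], [0.005, 0, 0], [0.004, 0, 0], [0.004, 0, 0], [0, 0, 0]], twist=[[0, 0, 0], [0, 0, 0], [0, 0, 0], [0, 0, 0], [0, 0, 0], [0, 0, 0], [0, 0, 0], [0, 0, 0], [0, 0, 0], [0, 0, 0]], fingers=[1, 1, 1, 1, 1, 1, 1, 1, 1, 1])

```text
time: 30.15
position: [0.4609, 0.2472, 0.0365]
tool_rot: [3.126, 0.297, -0.007]
ft_force: [-5.9, -2.3, 4.3]
grip_width: 0.003
grip_force: 3.4
```

```bash
python3 bedd.py
```

```text
30.15 p [0.4609 0.2472 0.0365] q [-0.51  0.23 -0.03  1.96  0.01  0.95 -1.93] 
x [ 0.982  0.188 -0.005] z [-0.005 -0.002 -1.   ] F [-5.9 -2.3  4.3] w 0.003 gf 3.4
bed pos [-0.0505  0.0616  0.0365] F bed [-6.2 -1.1  4.3] turn [ 0.0015  0.0049 -0.0018]
```

Request:
apply_moves(dp=[[-0.02, 0, 0], [-0.01, 0, 0], [0, 0, -0.04], [0, 0, -0.045], [0, 0.03, -0.045], [0.02, 0.03, -0.03], [0, 0, 0], [0, 0, 0]], twist=[[0, 0, 0], [0, 0, 0], [0, 0, 0], [0, 0, 0], [0, 0, 0], [0, 0, 0], [0, 0, 0], [0, 0, 0]], fingers=[1, 1, 1, 1, 1, 1, 1, 1])

```text
time: 30.95
position: [0.465, 0.1896, 0.1946]
tool_rot: [-3.126, -0.294, -0.006]
ft_force: [-0.7, 0.5, -0.6]
grip_width: 0.007
grip_force: 0.0
```

Run:
```python
from look import *
s=look("w6",150,20,320,240,2.5); st(s)
```

```text
30.95 p [0.465  0.1896 0.1946] q [-0.46  0.02  0.02  1.85 -0.    1.26 -1.82] 
x [0.982 0.187 0.004] z [ 0.004  0.002 -1.   ] F [-0.7  0.5 -0.6] w 0.007 gf 0.0
```

View pics/w6.png

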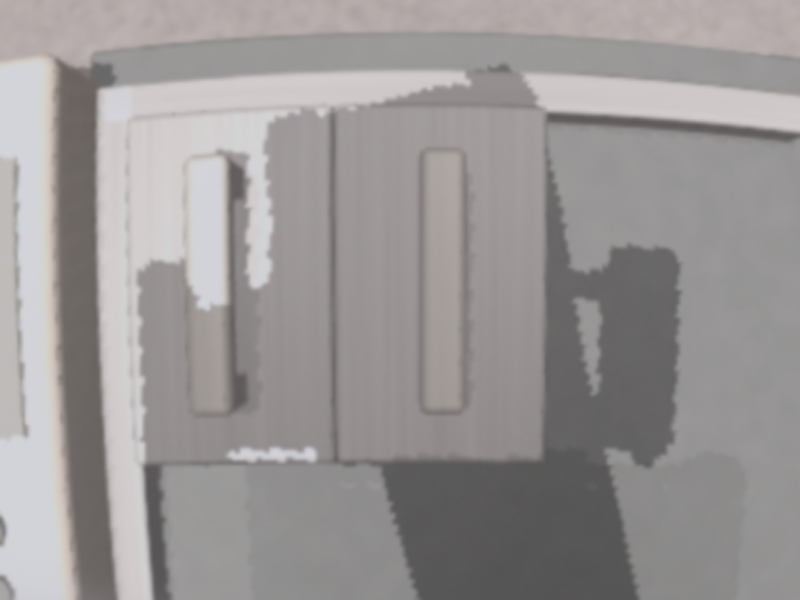

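The final crop shows both boxes side by side with no gap at column 333. They are level at the back stop (row ~108) and boxA lies against the side stop (column ~135). The gripper is clear, so I hand in.

```bash
python3 -c "
from bench import ctrl
print(ctrl.close_job())"
```

```text
the job is handed in; nothing more can be done
None
```

Both boxes lie flat, released and flush side by side in the bed's corner by the final image and push contacts, and the job is handed in at about 31 s with no verdict shown; none of my moves went near the beaker, sieve or brush, though I did not re-measure them.

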